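# Clamp the glued serving board and hold it up

## Robot

A 6-joint arm with a two-finger parallel gripper is mounted at the origin on a cart in front of the work surface, level with it; the furniture and walls round the work are solid. World frame = base frame: x ahead of the robot, y to its left, z up, the work surface at z = 0. Lengths are in m, angles in rad, forces in N, time in s.
With the tool pointing down it reaches from about 0.25 to 0.775 m from the base axis. Payload 8.9 kg.
Tool frame: the origin (TCP) lies on the centre line of the jaws, within the pads' length; the fingertips stand 25 mm ahead of it and the grasp point (between the pads) lies 6 mm ahead of it; z points along the fingers, y is the line along which they close (so a half turn about z gives the same grasp; the last joint's range is limited). The gripper opens to 85 mm and grips with 20 to 120 N. Pads are 22 mm wide; open, the fingers measure 114 mm over their backs; the gripper's body (76 mm by 85 mm) begins 54 mm behind the grasp point. The pads swing forward as they close: fully open they stand 13 mm farther back than shut.
Start: joints at [-1.314, 0.291, -0.153, 1.127, 0, 1.431], TCP at [0.202, -0.484, 0.256] pointing down, gripper open.
Joint ranges: [-2.52, 2.52], [-0.91, 1.74], [-1.3, 1.37], [-1.96, 2.02], [-1.52, 1.47], [-3.14, 3.14]. Speed limits (rad/s): [2.22, 2.22, 2.79, 3.14, 3.14, 3.14].

## Interface

Orientations are given as a unit quaternion [x, y, z, w].
In Python, from cell import state, capture, sign_off, spot_in gives the robot as it stands. The module is installed in compiled form; this text tells all that it offers.
- The arm moves only by the tool move_arm, never from a script. Its argument "motion" is a list that holds one entry, the list of rows, each a list of 7 numbers: the shift along the tool's x, y, z normalised to -1 to 1, where 1 is 30 cm, then the turn, a rotation vector about the tool's x, y, z normalised to -1 to 1, where 1 is 180 degrees, then the gripper's target within -1 to 1 (shut at 1, half-way at 0, fully open at -1). In form: [[[x, y, z, rx, ry, rz, jaw], ...]]. A call has 1 to 20 rows; each row is the pose to reach, as a shift and turn from the pose commanded when the call began, along the tool's axes at that moment, turning the shorter way round; what a row does not reach only later rows make up. A row lasts 1/10 s, in which the tool goes at most 50 mm and 8.59 degrees, less where a joint would pass 70% of its speed; a pose out of reach is approached as far as the arm can. A call with a number of a shift or a turn outside -1 to 1 is refused whole. A call with a gripper value outside its range is refused whole. The fingers move at their own pace and stop on an object; "squeeze" is the grip in N (left out, the last holds). Time passes only in rows, so rows that repeat a pose let the fingers close. It gives the time, the measured TCP pose, the force, the opening and the grip force at its end, in the units of the state.
- state(): the state, without advancing time (a new reading comes with each control period).
- capture(name): name is "side" or "top"; returns a dict with "img" (480x640x3 uint8, red, green, blue), "camera_matrix" (3x3 intrinsics, pixels), "extrinsics" (4x4, takes a point from camera to world coordinates). Camera axes: x right, y up, looking along -z (the intrinsics and any distortion apply to the point x, -y, -z); pixel columns grow to the right and rows downward; lengths in m; the calibration is good to about 2 mm. A picture is of the moment at which its call begins. There is no depth.
- sign_off(): hands the job in; it is judged then, once.
Trained networks look in the newest picture that a camera, given by its name, has taken for a name from the list of things; names that differ only in an ending like _2 or _b are one class to them, and where a whole thing is asked for, a point or a joint stands for the part that bears it (a point fixed in the world has none). Each returns a list of dicts, best first, with "p" (0 to 1); they miss things now and then, are a little off and sometimes report something else, mostly with a low value. They report only what shows in the picture. A call takes as long as a camera call.
- spot_in(camera, name): "location" ([column, row] in pixels, amid what is visible of it).
The state is a dict: "time": time; "joints": joint angles; "dq": joint speeds; "joint_torque": joint torques, N m; "tcp_pos": TCP position; "eef_rot": TCP orientation; "ft_force": force on the tool from outside, world axes, zero at the start; "ft_torque": the same for the moment, N m; "gripper_width": finger opening in m; "finger_force": force on a finger pad.
Only numpy, scipy, OpenCV 4.12 (cv2) and the standard library are available. Lean on these libraries where they do the work, as an engineer would, in place of code of your own. Each camera call takes 0.05 s, during which the arm holds its last target. There are 200 camera calls.

## Task

The joint of the glued and dowelled serving board still stands a few millimetres open. Fetch the one-hand bar clamp, stand it over the middle of the board, square across the joint with one jaw outside each long edge, and pump its trigger until the joint is closed and the orange spring pad is pressed a few millimetres in, but never nearly home, which would bruise the wood. Then lift clamp and board together 8 to 10 cm clear of the worktop, so that squeezed-out glue does not stick to it, and finish holding them there, still and level, without disturbing anything else.

Things in the scene. Friction and masses are not known exactly. Their poses are not given: they have to be found in the camera images.
- clamp: black and orange one-hand ratchet bar clamp, 0.54 kg, 140 mm high, standing on its two jaws, pistol grip upright. Origin on its underside below the near jaw's face (the jaw under the grip); x points along the bar from grip to far jaw, z up. Near jaw and housing: x -52 to 0 mm, 40 mm wide, up to z 74 mm. Bar: 8 mm wide, underside at z 34 mm, from x -105 to 172 mm less the jaw_bar value
- clamp_grip (a point): middle of the pistol grip (clamp x -27, z 117 mm). The grip spans x -37 to -17, y +-14, z 74 to 140 mm; the trigger stands in front of it, towards the far jaw. Taken across y (28 mm wide), the grip carries the clamp without working the trigger; grip and trigger squeezed together along x pump it
- trigger (a joint): orange trigger, 11 mm thick, 18 mm wide, z 74 to 134 mm, hinged at clamp x -9.5, z 66 mm; rad. 0 = let go, leaning away from the grip: together 52 mm across at the top (x -37 to +15). 0.28 = squeezed upright onto its stop: 33 mm across (x -37 to -4); gripping harder there does no harm. Springs back with 2 to 3 N; pressing the pad takes 10 to 20 N
- jaw_bar (a joint): how far the far jaw is drawn in, m, 0 to 0.062. Clear opening from near jaw face to free pad: 135.9 mm minus this. Each full squeeze draws it in one 6 mm tooth and up to 4 mm more while squeezed; when the trigger is let go the ratchet holds it at 5, 11, 17, 23, 29, 35 or 41 mm (unloaded it may rest a few mm beyond). Let the trigger return to under 0.03 rad before squeezing again
- pad (a joint): how far the orange spring pad of the far jaw (36 mm wide, z 2 to 29 mm) is pressed into its jaw by the board, m: 0 free, 0.016 home. Spring: 3 N at first plus 4 N per mm. With the board closed it is 2.5 mm in at jaw_bar 35 mm, 8.5 mm at 41 mm, home after that. Wanted: 2 to 12 mm
- clamp_throat (a point): point fixed on the clamp, 60 mm in front of the near jaw's face, 10 mm above its underside, midway between the jaws or nearly; it belongs over the middle of the joint
- board_a: half of the striped wooden serving board, with two dowels: 52 mm across the joint (x), 150 mm along it (y), 20 mm thick, 0.11 kg, flat on the worktop; origin at the centre of its underside; joint edge at x +26 mm, long outer edge at x -26 mm
- board_b: the other half, same size and axes; joint edge at x -26 mm, outer edge at x +26 mm. It lies beside half A, the 8 mm dowels (at y +-45 mm) already started in its holes, the joint 4 to 7 mm open. Joint closed: its origin 52 mm from that of half A
- joint_edge_a (a point): middle of half A's joint edge, 10 mm above its underside
- joint_edge_b (a point): middle of half B's joint edge, 10 mm above its underside; meets that of half A when the joint is closed
- pad_face (a point): middle of the face of the orange pad that presses on the board, 15.5 mm above the underside of the clamp
- glue_bottle: small white glue bottle with a red cap, bystander, 42 mm across, 125 mm high; origin at the centre of its underside
- apple: red apple, bystander, 80 mm
- lemon: lemon, bystander, 78x55x56 mm
- tea_box: pale green tea box, bystander, 71x126x76 mm; origin at the centre of its underside

How it is judged:
On the way, in this order (a step that is already met when the one before it is completed fails the run):
1. the clamp stands on the worktop over the middle of the board, square across the joint, one jaw outside each long edge (horizontal distance between clamp_throat and joint_edge_a below 0.03 m and angle between the x axis of clamp and the x axis of board_a, either way round below 0.2 rad and height (world z) of clamp below 0.006 m and angle between clamp's own z axis and vertical below 0.1 rad), for 0.2 s.
2. with the trigger squeezed, the joint is closed and the pad pressed in by 2 mm or more, board still on the worktop (value of joint trigger above 0.12 rad and value of joint pad above 0.002 m and distance between joint_edge_a and joint_edge_b below 0.003 m and height (world z) of each of board_a, board_b below 0.012 m), for 0.1 s.
At the end, for the whole second after the job is handed in: the gripper holds the clamp (at least 5 N), upright to 14 degrees and still; both board halves hang in it 50 to 180 mm above the worktop, touched by the clamp alone; the joint is closed (edge middles within 3 mm, level to 3 degrees); the pad is pressed 1.5 to 12.5 mm in (height (world z) of board_a between 0.05 and 0.18 m and height (world z) of board_b between 0.05 and 0.18 m and distance between joint_edge_a and joint_edge_b below 0.003 m and angle between the x axis of board_a and the x axis of board_b, either way round below 0.05 rad and value of joint pad between 0.0015 and 0.0125 m and angle between clamp's own z axis and vertical below 0.25 rad and contact force between the fingers and clamp above 5 N and contact force between the arm and board_a below 0.5 N and contact force between the arm and board_b below 0.5 N and linear speed of each of clamp, board_a below 0.02 m/s); the arm keeps its last pose, push and grip.
It fails at once if the pad is driven in by more than 13.5 mm (nearly home): the board's edge is bruised (value of joint pad above 0.0135 m).
It fails at once if a bystander (glue bottle, apple, lemon, tea box) is moved by more than 40 mm (distance of any of glue_bottle, apple, lemon, tea_box from where it was at the start of the episode above 0.04 m).
It also fails if it takes over 64 s, if anything falls off the work surface, if the arm or the gripper's body presses on something with over 40 N, if the wrist force passes 120 N, or if a joint passes its speed limit or range.

## Working session

There is one attempt and no reset: what is moved stays moved. The work goes in short steps, Python scripts to look and compute and a tool call to move; the robot and the scene stay as the last step left them, time stands still between calls to the robot, and variables do not carry over. Pictures are saved under pics/ and viewed, at most 10 in all, crops included, and the job is handed in when it is done.

Besides the shell and the picture viewer there is one more tool, called after "Call:" by a JSON object that holds its "method" and its "body", one argument or row to a line. move_arm: Moves the arm, as the interface text tells. Its arguments: {"type":"object","properties":{"motion":{"type":"array"},"squeeze":{"type":"number"}},"required":["motion"]}

```bash
mkdir -p pics; cat > h.py <<'E'
import numpy as np, cv2
from cell import state, capture, sign_off, spot_in
def ray(c,px):
    K=np.array(c["camera_matrix"]);T=np.array(c["extrinsics"])
    d=np.linalg.inv(K)@[px[0],px[1],1]; d=T[:3,:3]@[d[0],-d[1],-d[2]]
    return T[:3,3],d
def atz(c,px,z):
    o,d=ray(c,px); return o+d*(z-o[2])/d[2]
def proj(c,p):
    K=np.array(c["camera_matrix"]);T=np.array(c["extrinsics"])
    q=T[:3,:3].T@(np.array(p)-T[:3,3]); q=K@[q[0],-q[1],-q[2]]; return q[:2]/q[2]
def snap(name,f=None):
    c=capture(name)
    if f: cv2.imwrite(f"pics/{f}.png",c["img"][:,:,::-1])
    return c
E
python3 - <<'E'
from h import *
np.set_printoptions(precision=3,suppress=True)
a=snap("top","t0");b=snap("side","s0")
for n,c in(("top",a),("side",b)):
    print(n,c["camera_matrix"],c["extrinsics"], c.keys())
    for k in ["clamp","clamp_grip","trigger","pad","board_a","board_b","joint_edge_a","pad_face","clamp_throat","glue_bottle","apple","lemon","tea_box"]:
        r=spot_in(n,k)[:3]; print(k,[(np.round(x["location"]),round(x["p"],2),atz(c,x["location"],0.02)[:2]) for x in r])
cv2.imwrite("pics/both.png",np.hstack([a["img"],b["img"]])[:,:,::-1])
s=state();print(s)
E
```

```text
top [[434.308   0.    322.914]
 [  0.    434.308 240.037]
 [  0.      0.      1.   ]] [[ 0.013  0.991 -0.131  0.385]
 [-1.     0.01  -0.024  0.043]
 [-0.022  0.131  0.991  0.947]
 [ 0.     0.     0.     1.   ]] dict_keys(['img', 'camera_matrix', 'extrinsics'])
clamp [(array([231., 268.]), 0.95, array([0.444, 0.261])), (array([414., 257.]), 0.44, array([ 0.474, -0.13 ]))]
clamp_grip [(array([222., 269.]), 0.56, array([0.443, 0.28 ]))]
trigger [(array([223., 262.]), 0.5, array([0.457, 0.279]))]
pad [(array([229., 270.]), 0.56, array([0.441, 0.266]))]
board_a [(array([413., 256.]), 0.98, array([ 0.476, -0.128])), (array([391., 245.]), 0.75, array([ 0.498, -0.08 ]))]
board_b [(array([413., 256.]), 0.98, array([ 0.476, -0.128])), (array([391., 245.]), 0.75, array([ 0.498, -0.08 ]))]
joint_edge_a [(array([411., 251.]), 0.86, array([ 0.487, -0.124])), (array([388., 248.]), 0.78, array([ 0.491, -0.074]))]
pad_face []
clamp_throat [(array([230., 269.]), 0.64, array([0.444, 0.264])), (array([453., 308.]), 0.46, array([ 0.368, -0.21 ]))]
glue_bottle [(array([300., 201.]), 0.93, array([0.592, 0.
[... 1295 characters left out ...]
e [(array([367., 243.]), 0.7, array([0.604, 0.154]))]
apple [(array([354., 217.]), 0.82, array([0.59 , 0.277]))]
lemon [(array([269., 358.]), 0.72, array([ 0.362, -0.208]))]
tea_box [(array([406., 340.]), 0.9, array([ 0.621, -0.193]))]
{'time': 1.4, 'joints': array([-1.314,  0.291, -0.153,  1.127,  0.   ,  1.431]), 'dq': array([-0.   , -0.   ,  0.   ,  0.001,  0.001,  0.001]), 'joint_torque': array([  0.001, -53.702,  33.164,   0.002,  -0.   ,  -0.   ]), 'tcp_pos': array([ 0.202, -0.484,  0.256]), 'eef_rot': array([0.98 , 0.197, 0.   , 0.   ]), 'ft_force': array([-0.21 ,  0.105,  0.56 ]), 'ft_torque': array([-0.004, -0.028, -0.002]), 'finger_force': 0.0, 'gripper_width': 0.08541607151736737}
```

View pics/t0.png

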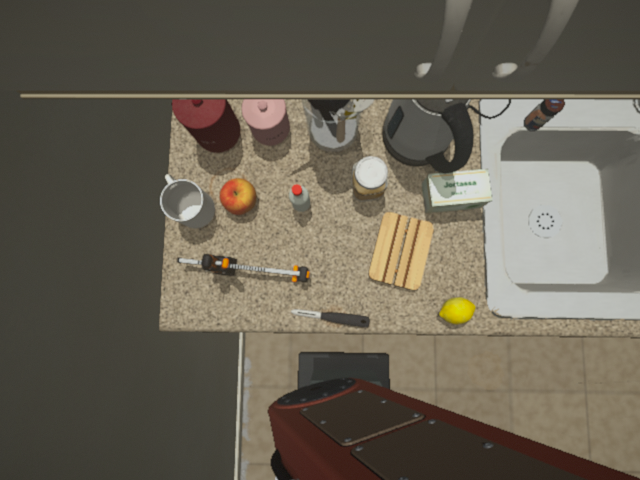

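View pics/s0.png

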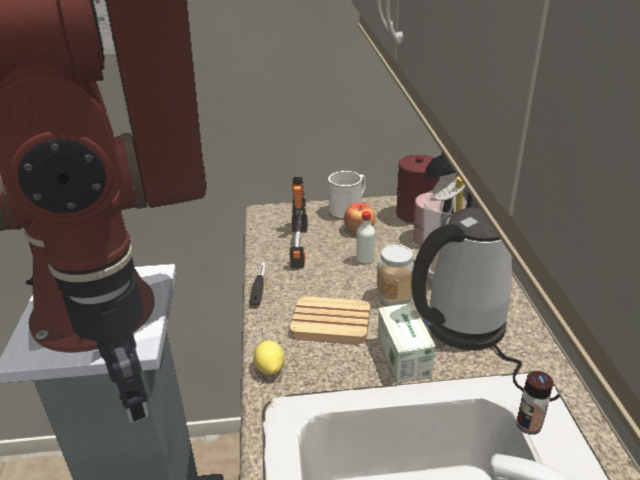

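```bash
python3 - <<'E'
import cv2,numpy as np
a=cv2.imread("pics/t0.png");b=cv2.imread("pics/s0.png")
f=lambda i,x,y,w,h,s:cv2.resize(i[y:y+h,x:x+w],(w*s,h*s),interpolation=cv2.INTER_CUBIC)
o=np.vstack([f(a,170,245,160,50,5),np.hstack([f(a,360,205,80,90,4),f(b,280,170,80,90,4),np.zeros((360,160,3),np.uint8)])])[:600]
cv2.imwrite("pics/crop.png",o);print(o.shape)
E
```

```text
(600, 800, 3)
```

View pics/crop.png

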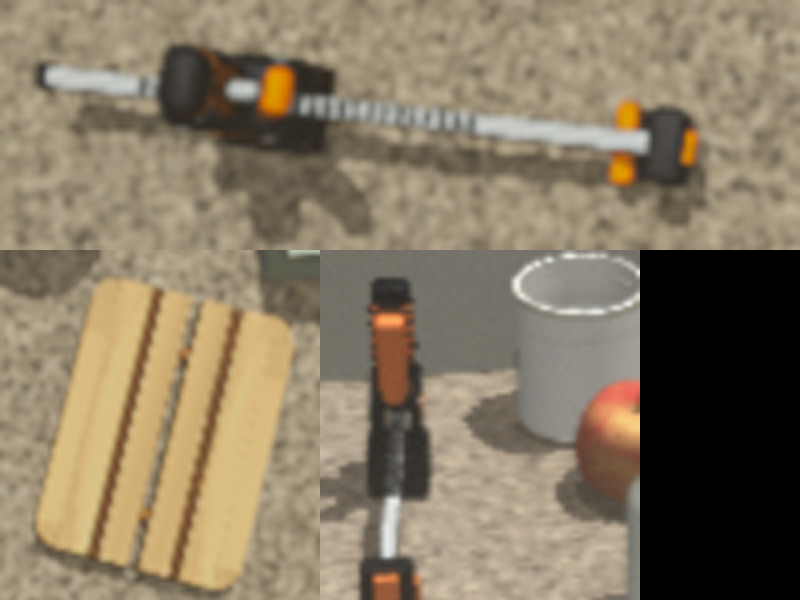

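```bash
python3 - <<'E'
from h import *
np.set_printoptions(precision=4,suppress=True)
c=capture("top");s=capture("side")
P=lambda x,y,z:atz(c,(170+x/5,245+y/5),z)
for z in(.045,.05,.055):
    l=P(42,75,z);r=P(645,140,z);print(z,l,r,np.linalg.norm(r-l),np.degrees(np.arctan2(*(r-l)[[1,0]])))
g=P(185,85,.14);t=P(278,90,.134);print("grip",g,"trig",t)
print("pad sides",P(628,115,.029),P(621,170,.029))
B=lambda x,y,z=.02:atz(c,(360+x/4,205+y/4),z)
p,q=B(195,50),B(133,320);print("gap",p,q,np.linalg.norm(p-q),np.degrees(np.arctan2(*(p-q)[[1,0]])))
print("edges",B(70,165),B(265,205),np.linalg.norm(B(70,165)-B(265,205)))
S=lambda x,y,z:atz(s,(280+x/4,170+y/4),z)
print("side grip top back",S(72,38,.14), "trig", S(72,70,.134))
for nm,k in(("top","glue_bottle"),("top","lemon"),("top","tea_box"),("top","apple")):
    x=spot_in(nm,k)[0];print(k,atz(c,x["location"],.05))
print(proj(s,g),proj(c,[.46,.28,.14]))
E
```

```text
0.045 [0.4593 0.3673 0.045 ] [0.4349 0.1134 0.045 ] 0.2550940602938367 -95.474340718071
0.05 [0.4589 0.3655 0.05  ] [0.4347 0.113  0.05  ] 0.2536797187160891 -95.47434071807103
0.055 [0.4584 0.3637 0.055 ] [0.4344 0.1126 0.055 ] 0.2522653771383415 -95.47434071807102
grip [0.4483 0.2789 0.14  ] trig [0.4473 0.2453 0.134 ]
pad sides [0.4463 0.122  0.029 ] [0.4231 0.1245 0.029 ]
gap [ 0.5586 -0.1195  0.02  ] [ 0.4132 -0.0849  0.02  ] 0.14945785903322276 -13.37533711615065
edges [ 0.4955 -0.052   0.02  ] [ 0.4751 -0.1555  0.02  ] 0.1055367360524346
side grip top back [0.452  0.2716 0.14  ] trig [0.4497 0.2412 0.134 ]
glue_bottle [0.5895 0.1159 0.05  ]
lemon [ 0.3636 -0.2014  0.05  ]
tea_box [ 0.6095 -0.2098  0.05  ]
apple [0.5969 0.2463 0.05  ]
[296.2977 178.2618] [206.7313 255.7701]
```

```bash
cat >> h.py <<'E'
from scipy.spatial.transform import Rotation as R
def row(pos,yaw,p0=None,y0=None):
    """row for a pose with tool down and tool x at yaw (deg), from the current (or given) pose"""
    s=state(); p0=s["tcp_pos"] if p0 is None else np.array(p0)
    r0=R.from_quat(s["eef_rot"]) if y0 is None else down(y0)
    d=r0.inv().apply(np.array(pos)-p0)/.3; w=(r0.inv()*down(yaw)).as_rotvec()/np.pi
    return np.round(np.r_[d,w],4)
def down(yaw): return R.from_euler('z',yaw,degrees=True)*R.from_euler('x',180,degrees=True)
E
python3 - <<'E'
from h import *
s=state();print(s["tcp_pos"],s["eef_rot"])
w=[(s["tcp_pos"],22.7),([.36,-.24,.26],50),([.42,.02,.26],75),([.45,.28,.26],84.5)]
for a,b in zip(w,w[1:]): print(list(row(b[0],b[1],a[0],a[1])))
E
```

```text
[ 0.20241082 -0.48442447  0.25632343] [ 9.80483976e-01  1.96599013e-01 -2.62413050e-06  2.60880295e-05]
[np.float64(0.799), np.float64(-0.5489), np.float64(-0.0123), np.float64(-0.0), np.float64(0.0), np.float64(-0.1517)]
[np.float64(0.7925), np.float64(-0.4039), np.float64(-0.0), np.float64(0.0), np.float64(0.0), np.float64(-0.1389)]
[np.float64(0.863), np.float64(-0.1277), np.float64(-0.0), np.float64(0.0), np.float64(0.0), np.float64(-0.0528)]
```

Call:
{"method": "move_arm", "body": {
  "motion": [
    [[0.8,-0.55,-0.012,0,0,-0.152,-1],[0.8,-0.55,-0.012,0,0,-0.152,-1],[0.8,-0.55,-0.012,0,0,-0.152,-1],[0.8,-0.55,-0.012,0,0,-0.152,-1],[0.8,-0.55,-0.012,0,0,-0.152,-1],[0.8,-0.55,-0.012,0,0,-0.152,-1],[0.8,-0.55,-0.012,0,0,-0.152,-1]]
  ],
  "squeeze": 60
}}

```text
time: 2.4
tcp_pos: [0.362, -0.2359, 0.2602]
eef_rot: [0.905, 0.425, 0.001, -0.0]
ft_force: [-0.3, -0.5, 0.3]
gripper_width: 0.0856
finger_force: 0.0
```

Call:
{"method": "move_arm", "body": {
  "motion": [
    [[0.79,-0.404,0,0,0,-0.139,-1],[0.79,-0.404,0,0,0,-0.139,-1],[0.79,-0.404,0,0,0,-0.139,-1],[0.79,-0.404,0,0,0,-0.139,-1],[0.79,-0.404,0,0,0,-0.139,-1],[0.79,-0.404,0,0,0,-0.139,-1],[0.79,-0.404,0,0,0,-0.139,-1]]
  ]
}}

```text
time: 3.1
tcp_pos: [0.4199, 0.0214, 0.2599]
eef_rot: [0.792, 0.611, 0.0, 0.0]
ft_force: [-0.8, -0.9, -0.4]
gripper_width: 0.0852
finger_force: 0.0
```

Call:
{"method": "move_arm", "body": {
  "motion": [
    [[0.863,-0.128,0,0,0,-0.053,-1],[0.863,-0.128,0,0,0,-0.053,-1],[0.863,-0.128,0,0,0,-0.053,-1],[0.863,-0.128,0,0,0,-0.053,-1],[0.863,-0.128,0,0,0,-0.053,-1],[0.863,-0.128,0,0,0,-0.053,-1],[0.863,-0.128,0,0,0,-0.053,-1],[0.863,-0.128,0,0,0,-0.053,-1]]
  ]
}}

```text
time: 3.9
tcp_pos: [0.4495, 0.2783, 0.2597]
eef_rot: [0.74, 0.673, -0.001, 0.0]
ft_force: [-1.1, 0.9, -0.0]
gripper_width: 0.0851
finger_force: 0.0
```

```bash
python3 - <<'E'
from h import *
s=state();print(s["time"],s["tcp_pos"],s["eef_rot"],s["joints"])
a=snap("top");b=snap("side")
f=lambda i,x,y,w,h,s:cv2.resize(i[y:y+h,x:x+w],(w*s,h*s),interpolation=cv2.INTER_CUBIC)
cv2.imwrite("pics/over.png",np.hstack([f(a["img"],160,200,160,120,2),f(b["img"],230,90,160,160,3)[:240]] if 0 else [f(a["img"],160,190,130,150,3),f(b["img"],240,110,130,150,3)])[:,:,::-1])
for z in(.14,):print(proj(b,[.45,.28,z]),proj(a,[.45,.28,z]))
print(list(row([.45,.28,.12],84.5)))
E
```

```text
3.9 [0.44949074 0.27827411 0.25967006] [ 7.39955954e-01  6.72655086e-01 -5.39279575e-04  1.72192786e-04] [ 4.16380122e-01  2.96576546e-01 -1.36220967e-01  1.13891335e+00
 -6.67472778e-04  2.08239053e+00]
[296.97036603 178.02154308] [206.47650102 261.08598638]
[np.float64(0.0068), np.float64(0.001), np.float64(0.4666), np.float64(-0.0), np.float64(0.0002), np.float64(-0.0001)]
```

View pics/over.png

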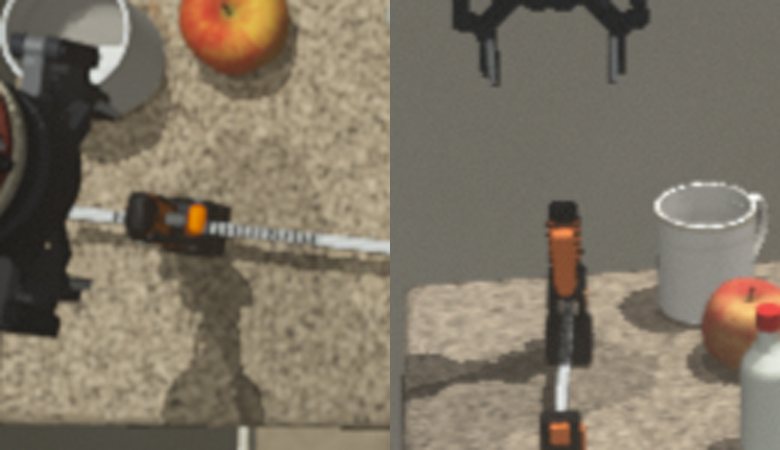

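Call:
{"method": "move_arm", "body": {
  "motion": [
    [[0.005,0,0.16,0,0,0,-1],[0.005,0,0.3,0,0,0,-1],[0.005,0,0.4,0,0,0,-1],[0.005,0,0.46,0,0,0,-1],[0.005,0,0.46,0,0,0,-1],[0.005,0,0.46,0,0,0,0.9],[0.005,0,0.46,0,0,0,0.9],[0.005,0,0.46,0,0,0,0.9],[0.005,0,0.46,0,0,0,0.9],[0.005,0,0.46,0,0,0,0.9],[0.005,0,0.46,0,0,0,0.9],[0.005,0,0.46,0,0,0,0.9],[0.005,0,0.46,0,0,0,0.9],[0.005,0,0.46,0,0,0,0.9]]
  ],
  "squeeze": 60
}}

```text
time: 5.4
tcp_pos: [0.4502, 0.2816, 0.1229]
eef_rot: [0.74, 0.673, 0.001, 0.0]
ft_force: [0.2, -1.3, 7.9]
gripper_width: 0.0253
finger_force: 59.6
```

```bash
python3 - <<'E'
from h import *
s=state();print(s["time"],s["tcp_pos"],s["eef_rot"],s["gripper_width"],s["finger_force"])
a=snap("top","tg");b=snap("side","sg")
print(list(row(s["tcp_pos"]+[0,0,.07],84.5)))
E
```

```text
5.4 [0.45018651 0.28163839 0.12285925] [7.39628120e-01 6.73015023e-01 8.82052335e-04 4.94850767e-04] 0.02534371337482119 59.55817222595215
[np.float64(0.0002), np.float64(0.0005), np.float64(-0.2334), np.float64(0.0006), np.float64(-0.0002), np.float64(0.0005)]
```

Call:
{"method": "move_arm", "body": {
  "motion": [
    [[0,0,-0.05,0,0,0,0.9],[0,0,-0.1,0,0,0,0.9],[0,0,-0.17,0,0,0,0.9],[0,0,-0.23,0,0,0,0.9],[0,0,-0.23,0,0,0,0.9],[0,0,-0.23,0,0,0,0.9]]
  ],
  "squeeze": 80
}}

```text
time: 6.1
tcp_pos: [0.449, 0.2814, 0.1902]
eef_rot: [0.74, 0.673, -0.0, -0.0]
ft_force: [-0.7, -0.2, -5.1]
gripper_width: 0.0251
finger_force: 79.4
```

```bash
python3 - <<'E'
from h import *
s=state();print(s["time"],s["tcp_pos"],s["eef_rot"],s["gripper_width"],s["finger_force"],s["ft_force"],s["ft_torque"])
a=snap("top");b=snap("side")
f=lambda i,x,y,w,h,s:cv2.resize(i[y:y+h,x:x+w],(w*s,h*s),interpolation=cv2.INTER_CUBIC)
cv2.imwrite("pics/lift.png",np.hstack([f(a["img"],160,210,200,150,2),f(b["img"],240,110,150,150,2)])[:,:,::-1]) 
w=[(s["tcp_pos"],84.5),([.49,.13,.19],80),([.5073,-.0115,.19],76.6)]
for x,y in zip(w,w[1:]): print(list(row(y[0],y[1],x[0],x[1])))
E
```

```text
6.1 [0.44899394 0.28135611 0.19020481] [ 7.39580041e-01  6.73068534e-01 -2.86467225e-04 -1.70405893e-04] 0.025094256654678102 79.36877131462097 [-0.72910274 -0.17347795 -5.10183551] [ 0.10732914 -0.00590784  0.02158032]
[np.float64(-0.4891), np.float64(0.1844), np.float64(0.0007), np.float64(0.0), np.float64(-0.0), np.float64(0.025)]
[np.float64(-0.4545), np.float64(0.1387), np.float64(0.0), np.float64(0.0), np.float64(-0.0), np.float64(0.0189)]
```

View pics/lift.png

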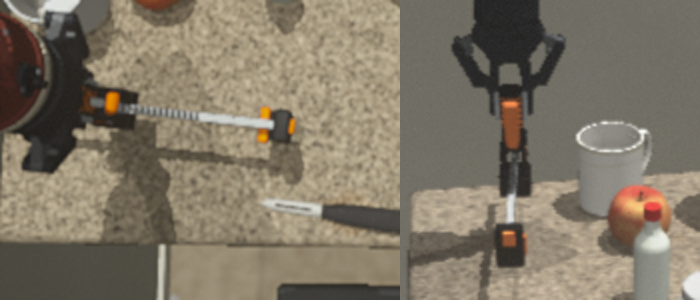

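```bash
python3 - <<'E'
from h import *
np.set_printoptions(precision=4,suppress=True)
a=snap("top");b=snap("side")
def tri(p,q):
    (o,d),(e,f)=ray(a,p),ray(b,q); A=np.c_[d,-f]; t=np.linalg.lstsq(A,e-o,rcond=None)[0]
    u,v=o+t[0]*d,e+t[1]*f; return (u+v)/2,np.linalg.norm(u-v)
import cv2
for n,c,x,y,w,h in(("top",a,200,240,120,50),("side",b,270,140,60,110)):
    m=cv2.inRange(cv2.cvtColor(c["img"],cv2.COLOR_RGB2HSV),(5,160,120),(25,255,255))[y:y+h,x:x+w]
    N,_,st,ce=cv2.connectedComponentsWithStats(m)
    for i in range(1,N):
        if st[i,4]>4: print(n,st[i]+[x,y,0,0,0],ce[i]+[x,y])
E
```

```text
top [213 256   7  11  67] [215.8358 260.8358]
top [290 264   6   6  29] [292.7241 266.4828]
top [304 270   4   8  22] [305.5455 273.3636]
top [289 275   5   7  30] [291.1667 277.8667]
side [291 160   9  23 142] [295.331  169.5634]
side [292 226   5   6  17] [294.0588 228.4118]
```

```bash
python3 - <<'E'
from h import *
np.set_printoptions(precision=4,suppress=True)
a=snap("top");b=snap("side")
def tri(p,q):
    (o,d),(e,f)=ray(a,p),ray(b,q); A=np.c_[d,-f]; t=np.linalg.lstsq(A,e-o,rcond=None)[0]
    u,v=o+t[0]*d,e+t[1]*f; return (u+v)/2,np.linalg.norm(u-v)
print("logo now",tri((305.5,273.4),(294,228.4)),"before (crop)",tri((170+690/5,245+147/5),(280+395/4-80,170+(585-250)/4)))
print("pad",atz(a,(292,272.2),.096),"trig",atz(a,(215.8,260.8),.199), "trig front face side", [atz(b,(295.3,158.5),z) for z in(.195,.2)])
t=cv2.imread("pics/tg.png")[:,:,::-1]; x,y=200,240
m=cv2.inRange(cv2.cvtColor(np.ascontiguousarray(t),cv2.COLOR_RGB2HSV),(5,160,120),(25,255,255))[y:y+50,x:x+120]
N,_,st,ce=cv2.connectedComponentsWithStats(m)
for i in range(1,N):
    if st[i,4]>4: p=ce[i]+[x,y]; print(p,atz(a,p,.029),atz(a,p,.134))
print(state()["tcp_pos"])
E
```

```text
logo now (array([0.4304, 0.0958, 0.1092]), np.float64(0.0006657093545522251)) before (crop) (array([0.4349, 0.0948, 0.0423]), np.float64(0.005031194592151372))
pad [0.4335 0.1232 0.096 ] trig [0.4459 0.2464 0.199 ] trig front face side [array([0.4482, 0.2727, 0.195 ]), array([0.4477, 0.2617, 0.2   ])]
[224.9464 262.875 ] [0.4555 0.2729 0.029 ] [0.4475 0.2466 0.134 ]
[295.1818 267.8182] [0.4467 0.1229 0.029 ] [0.4396 0.1138 0.134 ]
[307.1667 274.3333] [0.4332 0.0973 0.029 ] [0.4277 0.0911 0.134 ]
[294.069  278.5862] [0.4239 0.1248 0.029 ] [0.4195 0.1154 0.134 ]
[0.449  0.2812 0.1901]
```

Call:
{"method": "move_arm", "body": {
  "motion": [
    [[-0.15,0.055,0,0,0,0.01,0.9],[-0.3,0.11,0,0,0,0.02,0.9],[-0.45,0.16,0,0,0,0.03,0.9],[-0.6,0.21,0,0,0,0.035,0.9],[-0.75,0.26,0,0,0,0.04,0.9],[-0.88,0.29,0,0,0,0.044,0.9],[-0.96,0.281,0,0,0,0.044,0.9],[-0.96,0.281,0,0,0,0.044,0.9],[-0.96,0.281,0,0,0,0.044,0.9],[-0.96,0.281,0,0,0,0.044,0.9]]
  ]
}}

```text
time: 7.4
tcp_pos: [0.5061, -0.0125, 0.1908]
eef_rot: [0.784, 0.621, 0.0, -0.0]
ft_force: [0.7, -0.1, -5.6]
gripper_width: 0.0253
finger_force: 80.0
```

```bash
python3 - <<'E'
from h import *
np.set_printoptions(precision=4,suppress=True)
s=state();print(s["time"],s["tcp_pos"],s["eef_rot"])
a=snap("top");b=snap("side")
f=lambda i,x,y,w,h,s:cv2.resize(i[y:y+h,x:x+w],(w*s,h*s),interpolation=cv2.INTER_CUBIC)
cv2.imwrite("pics/above.png",np.hstack([f(a["img"],330,190,130,120,3),f(b["img"],260,220,130,120,3)])[:,:,::-1])
print(list(row([.5068,-.0135,s["tcp_pos"][2]],76.6)))
E
```

```text
7.4 [ 0.5061 -0.0125  0.1908] [ 0.7842  0.6206  0.     -0.0002]
[np.float64(-0.0035), np.float64(0.003), np.float64(0.0003), np.float64(-0.0), np.float64(-0.0001), np.float64(0.0009)]
```

View pics/above.png

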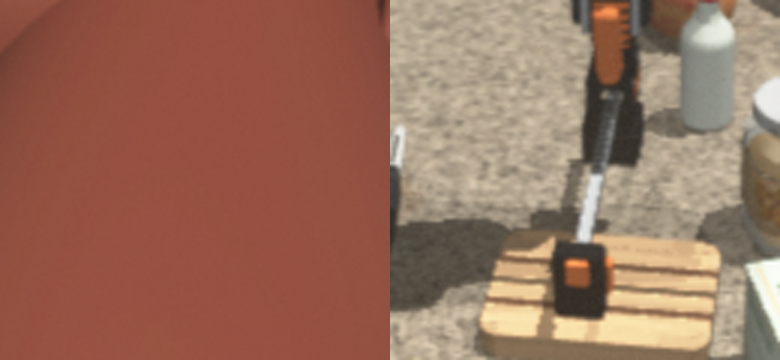

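```bash
python3 - <<'E'
from h import *
np.set_printoptions(precision=4,suppress=True)
b=snap("side");t=state()["tcp_pos"]
r=np.array([.4304,.0958,.1092])-[.449,.2812,.190]
M=R.from_euler('z',-8.0,degrees=True).apply(r);print(proj(b,t+M),t+M)
m=cv2.inRange(cv2.cvtColor(b["img"],cv2.COLOR_RGB2HSV),(5,160,120),(13,255,255))[295:325,305:340]
N,_,st,ce=cv2.connectedComponentsWithStats(m);print([(st[i,4],ce[i]+[305,295]) for i in range(1,N)])
# board edges: predicted footprint at z=0.02
mid=np.array([.4855,-.103]);u=np.array([-.2317,-.9728]);v=np.array([-u[1],u[0]])
for i in(-55,55):
  for j in(-75,75): print(i,j,proj(b,[*(mid+u*i/1e3+v*j/1e3),.02]))
E
```

```text
[321.5581 309.7168] [ 0.462  -0.1933  0.1101]
[(np.int32(6), array([332.5, 307.5])), (np.int32(47), array([321.9787, 310.383 ]))]
-55 -75 [297.5167 296.3973]
-55 75 [369.1834 300.8661]
55 -75 [287.9925 331.1556]
55 75 [365.3508 336.5034]
```

Call:
{"method": "move_arm", "body": {
  "motion": [
    [[-0.003,0.003,0.06,0,0,0,0.9],[-0.003,0.003,0.12,0,0,0,0.9],[-0.003,0.003,0.17,0,0,0,0.9],[-0.003,0.003,0.2,0,0,0,0.9],[-0.003,0.003,0.215,0,0,0,0.9],[-0.003,0.003,0.223,0,0,0,0.9],[-0.003,0.003,0.223,0,0,0,0.9],[-0.003,0.003,0.223,0,0,0,0.9]]
  ]
}}

```text
time: 8.35
tcp_pos: [0.507, -0.0144, 0.1245]
eef_rot: [0.784, 0.62, 0.0, 0.0]
ft_force: [-1.1, 0.5, -3.1]
gripper_width: 0.0252
finger_force: 80.3
```

```bash
python3 - <<'E'
from h import *
s=state();print(s["time"],s["tcp_pos"],s["eef_rot"],s["ft_force"],s["ft_torque"])
b=snap("side")
f=lambda i,x,y,w,h,s:cv2.resize(i[y:y+h,x:x+w],(w*s,h*s),interpolation=cv2.INTER_CUBIC)
cv2.imwrite("pics/down.png",f(b["img"],260,200,150,150,4)[:,:,::-1])
E
```

```text
8.35 [ 0.50701707 -0.01443081  0.12451024] [7.84383567e-01 6.20276016e-01 6.01004857e-05 2.83720038e-04] [-1.05853705  0.47833061 -3.0608343 ] [-0.14027281  0.49752711 -0.22355375]
```

View pics/down.png

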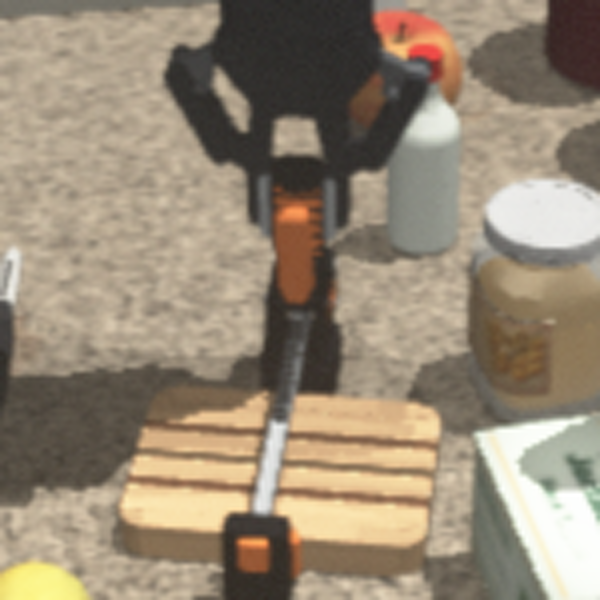

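Call:
{"method": "move_arm", "body": {
  "motion": [
    [[0,0,0.004,0,0,0,0.9],[0,0,0.004,0,0,0,0.9],[0,0,0.004,0,0,0,-1],[0,0,0.004,0,0,0,-1],[0,0,0.004,0,0,0,-1],[0,0,0.004,0,0,0,-1],[0,0,0.004,0,0,0,-1],[0,0,0.004,0,0,0,-1],[-0.02,0,0.004,0,0,0,-1],[-0.053,0,0.004,0,0,0,-1],[-0.053,0,0.004,0,0,0,-1],[-0.053,0,0.004,0,0,0,-1]]
  ]
}}

```text
time: 9.6
tcp_pos: [0.5031, -0.0303, 0.1228]
eef_rot: [0.785, 0.62, 0.0, -0.0]
ft_force: [1.0, 0.7, -0.2]
gripper_width: 0.0856
finger_force: 0.0
```

Call:
{"method": "move_arm", "body": {
  "motion": [
    [[0,0,0,0,0,-0.5,-1],[0,0,0,0,0,-0.5,-1],[0,0,0,0,0,-0.5,-1],[0,0,0,0,0,-0.5,-1],[0,0,0,0,0,-0.5,-1],[0,0,0,0,0,-0.5,-1],[0,0,0,0,0,-0.5,-1],[0,0,0,0,0,-0.5,-1],[0,0,0,0,0,-0.5,-1],[0,0,0,0,0,-0.5,-1],[0,0,0,0,0,-0.5,-1],[0,0,0,0,0,-0.5,-1],[0,0,0,0,0,-0.5,-1]]
  ]
}}

```text
time: 10.9
tcp_pos: [0.5032, -0.0297, 0.1228]
eef_rot: [0.117, 0.993, 0.0, 0.0]
ft_force: [-0.3, 0.8, -0.1]
gripper_width: 0.0854
finger_force: 0.0
```

```bash
python3 - <<'E'
from h import *
s=state();print(s["time"],s["tcp_pos"],s["eef_rot"],s["ft_force"],s["joints"],s["gripper_width"])
b=snap("side");a=snap("top")
f=lambda i,x,y,w,h,s:cv2.resize(i[y:y+h,x:x+w],(w*s,h*s),interpolation=cv2.INTER_CUBIC)
cv2.imwrite("pics/rot.png",np.hstack([f(b["img"],260,190,130,170,3),f(a["img"],300,200,130,170,3)])[:,:,::-1])
E
```

```text
10.9 [ 0.50320296 -0.02974309  0.12281025] [1.17148185e-01 9.93114445e-01 3.06810586e-05 4.89018145e-06] [-0.3081132   0.82393012 -0.13339547] [-2.04204479e-01  3.71190223e-01 -4.18908667e-01  7.80693012e-01
  6.19789147e-05  3.06311308e-02] 0.08544428615265909
```

View pics/rot.png

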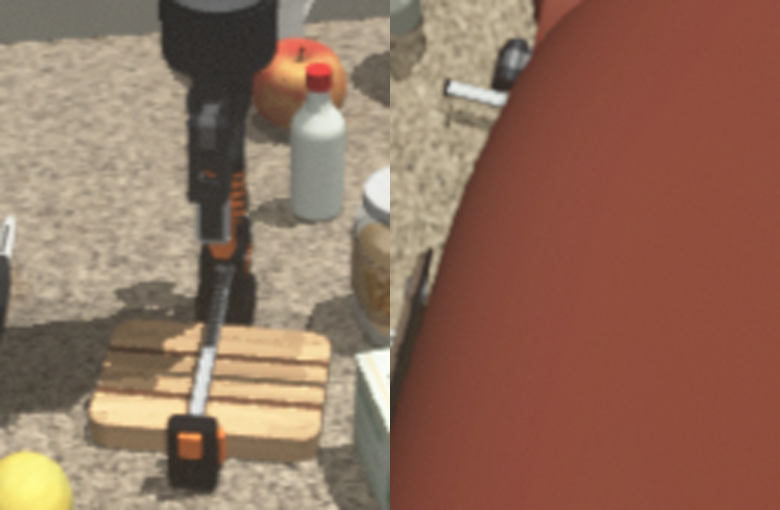

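```bash
python3 - <<'E'
from h import *
np.set_printoptions(precision=4,suppress=True)
b=snap("side");t=state()["tcp_pos"]
u=np.array([-.2317,-.9728,0])
for z in(.098,.105,.11):print("tip",z,proj(b,t+u*.047+[0,0,z-t[2]]))
g=np.array([.507,-.0144,0]) # grip at release
for x,z in((27+9.5,.134),(27-4,.074),(27,.074),(27,.0)): print("trig",x,z,proj(b,g+u*x/1e3+[0,0,z]))
print("logo",proj(b,g+u*.186+[0,0,.0422]))
img=b["img"]
m=cv2.inRange(cv2.cvtColor(img,cv2.COLOR_RGB2HSV),(5,160,100),(16,255,255))[230:350,305:355]
N,_,st,ce=cv2.connectedComponentsWithStats(m);print([(st[i],ce[i]+[305,230]) for i in range(1,N) if st[i,4]>8])
E
```

```text
tip 0.098 [331.0716 275.62  ]
tip 0.105 [331.0143 272.7231]
tip 0.11 [330.9731 270.6423]
trig 36.5 0.134 [332.4596 253.0232]
trig 23 0.074 [333.6741 273.8005]
trig 27 0.074 [333.4455 274.9371]
trig 27 0.0 [333.9335 303.4566]
logo [323.6114 339.0396]
[(array([ 14, 104,   8,   9,  50], dtype=int32), array([322.66, 337.9 ]))]
```

Call:
{"method": "move_arm", "body": {
  "motion": [
    [[-0.01,0,0,0,0,0,-0.4],[-0.01,0,0,0,0,0,-0.4],[-0.01,0,0,0,0,0,-0.4],[-0.01,0,0,0,0,0,-0.4]]
  ],
  "squeeze": 60
}}

```text
time: 11.45
tcp_pos: [0.5061, -0.0305, 0.1228]
eef_rot: [0.116, 0.993, 0.0, -0.0]
ft_force: [1.1, -0.9, 0.9]
gripper_width: 0.0596
finger_force: 0.0
```

Call:
{"method": "move_arm", "body": {
  "motion": [
    [[0,0.004,0,0,0,0,-0.3],[0,0.01,0,0,0,0,-0.15],[0,0.017,0,0,0,0,0],[0,0.024,0,0,0,0,0.15],[0,0.03,0,0,0,0,0.3],[0,0.032,0,0,0,0,0.5],[0,0.032,0,0,0,0,0.5],[0,0.032,0,0,0,0,0.5]]
  ]
}}

```text
time: 12.25
tcp_pos: [0.509, -0.0217, 0.1239]
eef_rot: [0.116, 0.993, -0.001, 0.001]
ft_force: [-2.1, 0.8, 13.0]
gripper_width: 0.029
finger_force: 59.3
```

```bash
python3 - <<'E'
from h import *
s=state();print(s["time"],s["tcp_pos"],s["eef_rot"],s["ft_force"],s["ft_torque"],s["gripper_width"],s["finger_force"])
b=snap("side")
f=lambda i,x,y,w,h,s:cv2.resize(i[y:y+h,x:x+w],(w*s,h*s),interpolation=cv2.INTER_CUBIC)
cv2.imwrite("pics/sq1.png",f(b["img"],260,210,130,150,4)[:,:,::-1])
m=cv2.inRange(cv2.cvtColor(b["img"],cv2.COLOR_RGB2HSV),(5,160,100),(16,255,255))[320:350,305:355]
N,_,st,ce=cv2.connectedComponentsWithStats(m);print([(st[i],ce[i]+[305,320]) for i in range(1,N) if st[i,4]>8])
E
```

```text
12.25 [ 0.50898537 -0.02167803  0.12393803] [ 1.15936173e-01  9.93255707e-01 -1.02093537e-03  9.28105217e-04] [-2.10528657  0.78398623 13.02711333] [-1.26119002  0.81900282 -0.02980829] 0.028975990840396627 59.290392994880676
[(array([15, 13,  8,  8, 52], dtype=int32), array([323.61538462, 336.25      ]))]
```

View pics/sq1.png

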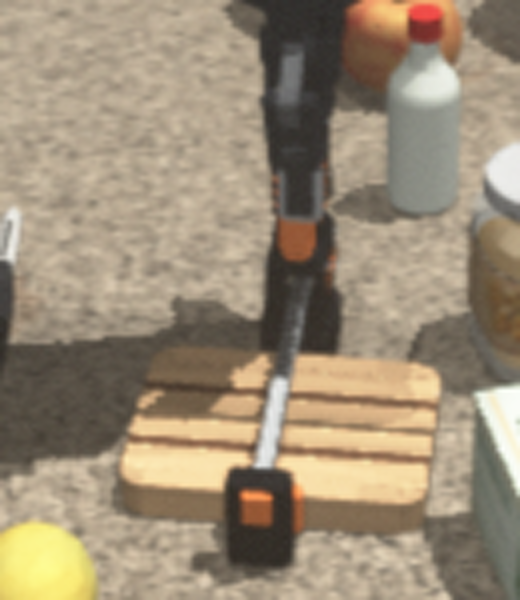

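Call:
{"method": "move_arm", "body": {
  "motion": [
    [[0,-0.01,0,0,0,0,0],[0,-0.022,0,0,0,0,-0.3],[0,-0.032,0,0,0,0,-0.45],[0,-0.032,0,0,0,0,-0.45],[0,-0.032,0,0,0,0,-0.45],[0,-0.032,0,0,0,0,-0.45],[0,-0.032,0,0,0,0,-0.45]]
  ]
}}

```text
time: 13.0
tcp_pos: [0.5061, -0.0304, 0.1228]
eef_rot: [0.116, 0.993, 0.0, 0.0]
ft_force: [-0.3, 0.1, 0.8]
gripper_width: 0.0617
finger_force: 0.0
```

```bash
cat >> h.py <<'E'
def rep():
    s=state();print(round(s["time"],2),s["tcp_pos"].round(4),s["ft_force"].round(1),round(s["gripper_width"],4),round(s["finger_force"],1))
    b=snap("side")
    m=cv2.inRange(cv2.cvtColor(b["img"],cv2.COLOR_RGB2HSV),(5,160,100),(16,255,255))[300:350,305:330]
    N,_,st,ce=cv2.connectedComponentsWithStats(m);print([(st[i,4],(ce[i]+[305,300]).round(2)) for i in range(1,N) if st[i,4]>8])
    return b
E
python3 -c "from h import *;rep()"
```

```text
13.0 [ 0.5061 -0.0304  0.1228] [-0.3  0.1  0.8] 0.0617 0.0
[(np.int32(50), array([323.7 , 337.08]))]
```

Call:
{"method": "move_arm", "body": {
  "motion": [
    [[0,0.004,0,0,0,0,-0.3],[0,0.01,0,0,0,0,-0.15],[0,0.017,0,0,0,0,0],[0,0.024,0,0,0,0,0.15],[0,0.03,0,0,0,0,0.3],[0,0.032,0,0,0,0,0.5],[0,0.032,0,0,0,0,0.5],[0,0.032,0,0,0,0,0.5]]
  ]
}}

```text
time: 13.85
tcp_pos: [0.5087, -0.0217, 0.1237]
eef_rot: [0.116, 0.993, -0.001, 0.001]
ft_force: [-2.1, -1.8, 10.8]
gripper_width: 0.0288
finger_force: 59.3
```

```bash
python3 -c "from h import *;rep()"
```

```text
13.85 [ 0.5087 -0.0217  0.1237] [-2.1 -1.8 10.8] 0.0288 59.3
[(np.int32(45), array([324.29, 333.78]))]
```

Call:
{"method": "move_arm", "body": {
  "motion": [
    [[0,-0.01,0,0,0,0,0],[0,-0.022,0,0,0,0,-0.3],[0,-0.032,0,0,0,0,-0.45],[0,-0.032,0,0,0,0,-0.45],[0,-0.032,0,0,0,0,-0.45],[0,-0.032,0,0,0,0,-0.45],[0,-0.032,0,0,0,0,-0.45]]
  ]
}}

```text
time: 14.6
tcp_pos: [0.5061, -0.0304, 0.1228]
eef_rot: [0.116, 0.993, 0.0, -0.0]
ft_force: [0.3, 0.4, 0.7]
gripper_width: 0.0621
finger_force: 0.0
```

```bash
python3 -c "
from h import *
b=rep()
f=lambda i,x,y,w,h,s:cv2.resize(i[y:y+h,x:x+w],(w*s,h*s),interpolation=cv2.INTER_CUBIC)
cv2.imwrite('pics/rel2.png',f(b['img'],260,210,130,150,4)[:,:,::-1])"
```

```text
14.6 [ 0.5061 -0.0304  0.1228] [0.3 0.4 0.7] 0.0621 0.0
[(np.int32(48), array([323.96, 335.21]))]
```

View pics/rel2.png

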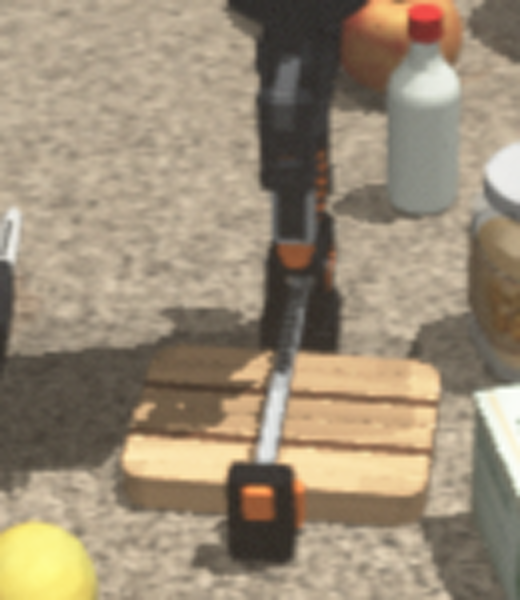

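```bash
cat >> h.py <<'E'
mid=np.array([.4855,-.103]);U=np.array([-.2317,-.9728]);V=np.array([.9728,-.2317])
def rect(c,img,z=.02,u=(-75,100),v=(-80,80)):
    us=np.arange(*u,1.);vs=np.arange(*v,1.)
    P=np.array([[proj(c,[*(mid+U*a/1e3+V*b/1e3),z]) for b in vs] for a in us]).astype(np.float32)
    return us,vs,cv2.remap(img,P[...,0],P[...,1],cv2.INTER_CUBIC)
E
python3 - <<'E'
from h import *
c=capture("side")
old=cv2.imread("pics/s0.png")[:,:,::-1].copy()
us,vs,A=rect(c,old);_,_,B=rect(c,c["img"])
for lo,hi in((30,65),(-65,-30)):
    k=(vs>=lo)&(vs<hi)
    a=A[:,k].mean((1,));b=B[:,k].mean((1,))
    print(lo);print("old",[f"{int(u)}:{int(x[0])}/{int(x[2])}" for u,x in zip(us,a)][::2]);print("now",[f"{int(u)}:{int(x[0])}/{int(x[2])}" for u,x in zip(us,b)][::2])
E
```

```text
30
old ['-75:181/144', '-73:176/139', '-71:175/139', '-69:179/143', '-67:182/145', '-65:180/143', '-63:178/141', '-61:180/142', '-59:191/144', '-57:210/150', '-55:230/156', '-53:242/162', '-51:243/162', '-49:242/162', '-47:242/161', '-45:240/158', '-43:239/157', '-41:241/159', '-39:244/164', '-37:247/169', '-35:248/172', '-33:248/173', '-31:248/171', '-29:248/168', '-27:231/150', '-25:184/110', '-23:152/85', '-21:166/95', '-19:206/127', '-17:238/156', '-15:244/163', '-13:242/161', '-11:240/158', '-9:237/154', '-7:235/150', '-5:220/138', '-3:172/108', '-1:141/88', '1:161/100', '3:208/134', '5:242/161', '7:245/164', '9:243/161', '11:241/159', '13:237/154', '15:233/149', '17:214/132', '19:168/98', '21:145/80', '23:163/94', '25:207/128', '27:239/156', '29:245/164', '31:247/169', '33:248/173', '35:248/173', '37:248/171', '39:247/170', '41:246/168', '43:243/163', '45:242/162', '47:243/162', '49:243/162', '51:243/160', '53:229/146', '55:186/115', '57:144/90', '59:129/82', '61:130/82', '63:132/84', '65:133/84', '67:132/84', '69:130/83', '71:129/81', '73:128/82', '75:126/85', '77:126/93', '79
[... 3150 characters left out ...]
-3:111/71', '-1:111/71', '1:112/71', '3:118/74', '5:130/82', '7:145/90', '9:140/86', '11:119/69', '13:116/66', '15:148/86', '17:199/121', '19:234/149', '21:243/160', '23:245/165', '25:248/171', '27:249/174', '29:250/175', '31:250/176', '33:249/173', '35:247/170', '37:247/169', '39:248/170', '41:248/169', '43:248/167', '45:235/152', '47:189/117', '49:143/88', '51:126/79', '53:127/80', '55:130/82', '57:130/82', '59:130/82', '61:131/82', '63:131/82', '65:129/82', '67:123/82', '69:121/89', '71:143/112', '73:174/138', '75:189/149', '77:190/150', '79:190/150', '81:185/146', '83:179/142', '85:178/140', '87:181/142', '89:180/142', '91:176/138', '93:170/134', '95:169/133', '97:175/138', '99:187/148']
```

```bash
cat >> h.py <<'E'
def an(b,old=None):
    lu=lambda p:(atz(b,p,.042)[:2]-mid)@U*1e3
    m=cv2.inRange(cv2.cvtColor(b["img"],cv2.COLOR_RGB2HSV),(5,160,100),(16,255,255))[300:350,305:330]
    N,_,st,ce=cv2.connectedComponentsWithStats(m);i=max(range(1,N),key=lambda i:st[i,4])
    L=lu(ce[i]+[305,300]);t=(state()["tcp_pos"][:2]-mid)@U*1e3
    us,vs,B=rect(b,b["img"]);g=B[:,(vs>=30)&(vs<65),0].mean(1)
    d=np.diff(g);k=(us[:-1]>25);e=us[:-1][k][d[k].argmin()];k=us[:-1]<-40;n=us[:-1][k][d[k].argmax()]
    print(f"logo u {L:.1f} tcp u {t:.1f} logo-tcp {L-t:.1f} edges {n} {e} width {e-n} logo-edge {L-e:.1f}")
E
python3 - <<'E'
from h import *
b=rep();an(b)
for p in((322.66,337.9),(323.6,336.25),(323.7,337.08),(324.3,333.78)):print(p,((atz(b,p,.042)[:2]-mid)@U*1e3).round(1))
t=(np.array([.509,-.0217])-mid)@U*1e3;print(t)
E
```

```text
14.7 [ 0.5061 -0.0304  0.1228] [-0.3 -0.3  0.1] 0.0621 0.0
[(np.int32(47), array([323.91, 335.17]))]
logo u 84.0 tcp u -75.4 logo-tcp 159.4 edges -59.0 47.0 width 106.0 logo-edge 37.0
(322.66, 337.9) 91.7
(323.6, 336.25) 87.0
(323.7, 337.08) 89.3
(324.3, 333.78) 80.1
-84.53359
```

Call:
{"method": "move_arm", "body": {
  "motion": [
    [[0,0.004,0,0,0,0,-0.3],[0,0.01,0,0,0,0,-0.15],[0,0.017,0,0,0,0,0],[0,0.024,0,0,0,0,0.15],[0,0.03,0,0,0,0,0.3],[0,0.032,0,0,0,0,0.5],[0,0.032,0,0,0,0,0.5],[0,0.032,0,0,0,0,0.5]]
  ]
}}

```text
time: 15.55
tcp_pos: [0.5088, -0.0216, 0.1237]
eef_rot: [0.116, 0.993, -0.001, 0.001]
ft_force: [-2.2, -0.7, 12.3]
gripper_width: 0.0291
finger_force: 59.4
```

```bash
python3 -c "from h import *;an(rep())"
```

```text
15.55 [ 0.5088 -0.0216  0.1237] [-2.2 -0.7 12.3] 0.0291 59.4
[(np.int32(50), array([324.66, 332.02]))]
logo u 75.1 tcp u -84.5 logo-tcp 159.6 edges -64.0 41.0 width 105.0 logo-edge 34.1
```

Call:
{"method": "move_arm", "body": {
  "motion": [
    [[0,-0.01,0,0,0,0,0],[0,-0.022,0,0,0,0,-0.3],[0,-0.032,0,0,0,0,-0.45],[0,-0.032,0,0,0,0,-0.45],[0,-0.032,0,0,0,0,-0.45],[0,-0.032,0,0,0,0,-0.45],[0,-0.032,0,0,0,0,-0.45]]
  ]
}}

```text
time: 16.3
tcp_pos: [0.5061, -0.0304, 0.1228]
eef_rot: [0.116, 0.993, 0.0, -0.0]
ft_force: [-0.2, 0.6, -0.1]
gripper_width: 0.0619
finger_force: 0.0
```

```bash
python3 -c "from h import *;an(rep())"
```

```text
16.3 [ 0.5061 -0.0304  0.1228] [-0.2  0.6 -0.1] 0.0619 0.0
[(np.int32(50), array([324.72, 333.2 ]))]
logo u 78.4 tcp u -75.4 logo-tcp 153.8 edges -65.0 41.0 width 106.0 logo-edge 37.4
```

Call:
{"method": "move_arm", "body": {
  "motion": [
    [[0,0.004,0,0,0,0,-0.3],[0,0.01,0,0,0,0,-0.15],[0,0.017,0,0,0,0,0],[0,0.024,0,0,0,0,0.15],[0,0.03,0,0,0,0,0.3],[0,0.032,0,0,0,0,0.5],[0,0.032,0,0,0,0,0.5],[0,0.032,0,0,0,0,0.5]]
  ]
}}

```text
time: 17.15
tcp_pos: [0.5091, -0.0214, 0.1242]
eef_rot: [0.116, 0.993, -0.001, 0.001]
ft_force: [-2.0, 0.6, 16.9]
gripper_width: 0.0293
finger_force: 58.4
```

```bash
python3 -c "from h import *;an(rep())"
```

```text
17.15 [ 0.5091 -0.0214  0.1242] [-2.   0.6 16.9] 0.0293 58.4
[(np.int32(45), array([324.71, 330.07]))]
logo u 69.6 tcp u -84.9 logo-tcp 154.5 edges -65.0 41.0 width 106.0 logo-edge 28.6
```

Call:
{"method": "move_arm", "body": {
  "motion": [
    [[0,0.032,0,0,0,0,0.5],[0,0,0,0,0,0,0.5],[0,0,0,0,0,0,0.5],[0,0,0,0,0,0,0.5],[0,0,-0.01,0,0,0,0.5],[0,0,-0.02,0,0,0,0.5],[0,0,-0.035,0,0,0,0.5],[0,0,-0.05,0,0,0,0.5],[0,0,-0.05,0,0,0,0.5]]
  ],
  "squeeze": 110
}}

```text
time: 18.1
tcp_pos: [0.5081, -0.0211, 0.1378]
eef_rot: [0.116, 0.993, 0.0, -0.0]
ft_force: [1.0, -0.3, -8.0]
gripper_width: 0.0264
finger_force: 108.4
```

```bash
python3 -c "
from h import *
b=rep();s=state();print(s['eef_rot'],s['ft_torque'])
m=cv2.inRange(cv2.cvtColor(b['img'],cv2.COLOR_RGB2HSV),(5,160,100),(16,255,255))[290:350,305:340]
"
```

```text
18.1 [ 0.5081 -0.0211  0.1378] [ 1.  -0.3 -8. ] 0.0264 108.4
[(np.int32(45), array([324.31, 325.98]))]
[ 1.16104223e-01  9.93236992e-01  8.76110086e-05 -2.82914851e-04] [ 0.2232757  -0.04719513  0.03717845]
```

Call:
{"method": "move_arm", "body": {
  "motion": [
    [[0,0,-0.02,0,0,0,0.5],[0,0,-0.05,0,0,0,0.5],[0,0,-0.09,0,0,0,0.5],[0,0,-0.13,0,0,0,0.5],[0,0,-0.17,0,0,0,0.5],[0,0,-0.21,0,0,0,0.5],[0,0,-0.235,0,0,0,0.5],[0,0,-0.25,0,0,0,0.5],[0,0,-0.25,0,0,0,0.5],[0,0,-0.25,0,0,0,0.5],[0,0,-0.25,0,0,0,0.5],[0,0,-0.25,0,0,0,0.5]]
  ]
}}

```text
time: 19.35
tcp_pos: [0.5081, -0.0211, 0.2124]
eef_rot: [0.116, 0.993, 0.0, -0.0]
ft_force: [0.2, 0.1, -6.8]
gripper_width: 0.0262
finger_force: 109.1
```

```bash
python3 - <<'E'
from h import *
s=state();print(s["time"],s["tcp_pos"],s["ft_force"],s["ft_torque"],s["gripper_width"],s["finger_force"],np.abs(s["dq"]).max())
b=snap("side")
h=s["tcp_pos"][2]-.1232
m=cv2.inRange(cv2.cvtColor(b["img"],cv2.COLOR_RGB2HSV),(5,160,100),(16,255,255))[270:330,305:345]
N,_,st,ce=cv2.connectedComponentsWithStats(m)
for i in range(1,N):
    if st[i,4]>8: p=ce[i]+[305,270];print(p,((atz(b,p,.042+h)[:2]-mid)@U*1e3).round(1))
us,vs,B=rect(b,b["img"],z=.02+h)
for lo,hi in((30,65),(-65,-30)):
    g=B[:,(vs>=lo)&(vs<hi),0].mean(1);print([f"{int(u)}:{int(x)}" for u,x in zip(us,g)][::3])
E
```

```text
19.35 [ 0.50806211 -0.02112149  0.21236856] [ 0.22631142  0.07732986 -6.80410459] [ 0.22007283 -0.04766159 -0.06126086] 0.026211778404319545 109.11869287490845 0.001540842682024736
[323.48076923 294.34615385] 75.6
['-75:123', '-72:120', '-69:120', '-66:127', '-63:161', '-60:208', '-57:222', '-54:221', '-51:219', '-48:217', '-45:221', '-42:228', '-39:231', '-36:230', '-33:224', '-30:171', '-27:129', '-24:164', '-21:215', '-18:220', '-15:215', '-12:206', '-9:201', '-6:212', '-3:226', '0:233', '3:234', '6:229', '9:183', '12:141', '15:179', '18:236', '21:245', '24:247', '27:247', '30:246', '33:243', '36:241', '39:241', '42:241', '45:226', '48:155', '51:125', '54:126', '57:128', '60:127', '63:126', '66:126', '69:132', '72:146', '75:149', '78:150', '81:130', '84:113', '87:102', '90:98', '93:97', '96:104', '99:104']
['-75:186', '-72:181', '-69:183', '-66:181', '-63:155', '-60:127', '-57:121', '-54:120', '-51:118', '-48:113', '-45:114', '-42:120', '-39:125', '-36:129', '-33:122', '-30:93', '-27:78', '-24:97', '-21:112', '-18:113', '-15:115', '-12:119', '-9:125', '-6:133', '-3:137', '0:146', '3:169', '6:179', '9:150', '12:144', '15:196', '18:239', '21:245', '24:248', '27:249', '30:249', '33:247', '36:247', '39:247', '42:248', '45:217', '48:146', '51:124', '54:128', '57:129', '60:129', '63:129', '66:126', '69:112', '72:92', '75:87', '78:84', '81:83', '84:84', '87:85', '90:84', '93:82', '96:81', '99:83']
```

Call:
{"method": "move_arm", "body": {
  "motion": [
    [[0,0,0,0,0,0,0.5],[0,0,0,0,0,0,0.5],[0,0,0,0,0,0,0.5],[0,0,0,0,0,0,0.5],[0,0,0,0,0,0,0.5],[0,0,0,0,0,0,0.5],[0,0,0,0,0,0,0.5],[0,0,0,0,0,0,0.5]]
  ]
}}

```text
time: 20.2
tcp_pos: [0.5083, -0.0212, 0.2128]
eef_rot: [0.116, 0.993, -0.0, 0.0]
ft_force: [-0.0, -0.2, -7.5]
gripper_width: 0.0263
finger_force: 109.1
```

```bash
python3 - <<'E'
from h import *
b=snap("side");s=state()
m=cv2.inRange(cv2.cvtColor(b["img"],cv2.COLOR_RGB2HSV),(5,160,100),(16,255,255))[270:330,305:345]
N,_,st,ce=cv2.connectedComponentsWithStats(m);p=[ce[i]+[305,270] for i in range(1,N) if st[i,4]>8];print(p,s["ft_force"])
if len(p)==1 and abs(p[0][1]-294.35)<.5 and abs(s["ft_force"][2]+7)<2: print(sign_off())
E
```

```text
[array([323.69090909, 294.29090909])] [-0.31063893  0.35016869 -7.19190583]
the job is handed in; nothing more can be done
None
```

The job is handed in, verdict not shown: the joint measures closed, the pad is about 5–6 mm in by camera estimate, and clamp and board are held still and near level (about 1°) roughly 86 mm above the worktop.

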